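# Set the incense-fan timer by its clicks and start it

## Task

Clear the incense smoke from the side hall: turn the click-stop timer dial on the small sloping desk clockwise until it rests exactly six clicks from its off stop, without overshooting to the seventh, and let go of it. Only then press the steel-domed button on the shelf fully down and release it. Leave the censer, the bell and both cups standing where they are.

Things in the scene. Friction and masses are not known exactly. Their poses are not given: they have to be found in the camera images.
- console: Timer desk of teak, fixed on the red shelf (shelf top 40 mm above the work surface). Footprint 130 (along x) by 150 mm, yaw varies; origin at the centre of its underside. Its face slopes 32 degrees from level, low edge towards its own -x (roughly the robot), front edge 44 mm and back edge 112 mm above the shelf. The dial stands at the middle of the face, nothing above it.
- dial_face (a point): Centre of the dark steel face (130 mm up the slope, 150 mm wide), 78 mm above the shelf, on the dial's axis. Axes as the desk's (level). Eleven brass marks in the face, 44 mm from the axis and at most 3 mm proud, show the eleven click positions; the longest one, at the top of the slope, is off.
- dial_grip (a point): On the dial's axis, 26 mm out from the face. z points out along the axis (32 degrees from vertical), x along the grip bar to its brass-tipped pointer end, y across it; turns with the dial. The bar is teak, 46 mm long, 14 mm wide, centred on the axis, reaching 34 mm out from the face; the disc below it has 54 mm diameter and reaches 5 mm out.
- dial (a joint): Dial angle, rad: 0 = off (end stop, pointer straight up the slope); grows clockwise as seen facing it (turning by minus z of dial_grip). Clicks every 30 degrees (0.5236), 0 to 10; a sprung detent (about 0.1 N m) pulls it into the nearest when let go. Starts resting 0 to 2 clicks from off. Six clicks = 3.142, pointer straight down the slope; no stop there.
- start (a joint): Travel of the start button, m: 0 = up, 0.006 = fully down; it springs back. The push begins at about 1.5 N and takes 5 N when fully down.
- start_top (a point): Top of the steel dome of the start button, 22 mm above the shelf when up; dome 28 mm in diameter in a brass collar of 44 mm diameter and 12 mm height, standing near the front of the shelf to the left or right of the desk, pressed straight down (z up).
- censer: Bystander: squat bronze tripod censer, 96 mm in diameter, 96 mm high with its two ears, 0.9 kg; origin at the centre of its underside.
- bell: Bystander: small brass bell standing on its mouth, 68 mm in diameter, with a teak handle, 114 mm high; origin at the centre of its underside.
- cup_front: Bystander: white porcelain cup, 64 mm across the rim, 45 mm high, near the front of the shelf on the other side of the desk from the button; origin at the centre of its underside.
- cup_back: Bystander: the same cup at the far left of the shelf; origin at the centre of its underside.

How it is judged:
On the way, in this order (a step that is already met when the one before it is completed fails the run):
1. the dial rests at six clicks from off and is let go (value of joint dial between 3.012 and 3.272 rad and contact force between the fingers and console below 0.2 N), for 0.2 s.
2. the start button is pressed down (value of joint dial between 3.012 and 3.272 rad and value of joint start above 0.0045 m), for 0.02 s.
At the end, for the whole second after the job is handed in: The dial rests at six clicks from off (3.14 rad, within 0.13), the start button has been pressed after that (by 4.5 of its 6 mm or more) and is up again, and the censer, the bell and both cups stand upright within 20 mm of where they were (value of joint dial between 3.012 and 3.272 rad and value of joint start below 0.0015 m and distance of each of censer, bell, cup_front, cup_back from where it was at the start of the episode below 0.02 m and angle between each of censer, bell, cup_front, cup_back's own z axis and vertical below 0.3 rad and linear speed of each of censer, bell, cup_front, cup_back below 0.02 m/s); the robot touches nothing.
It fails at once if the dial is turned past the middle between the sixth and seventh click (value of joint dial above 3.403 rad).
It fails at once if the start button is pressed while the dial is not at six clicks (value of joint start above 0.003 m and not (value of joint dial between 3.012 and 3.272 rad)).
It fails at once if the censer, the bell or a cup is knocked over or moved over 20 mm (distance of any of censer, bell, cup_front, cup_back from where it was at the start of the episode above 0.02 m or angle between any of censer, bell, cup_front, cup_back's own z axis and vertical above 0.3 rad).
It also fails if it takes over 61 s, if anything falls off the work surface, if the arm or the gripper's body presses on something with over 40 N, if the wrist force passes 120 N, or if a joint passes its speed limit or range.

## Robot

A 6-joint arm with a two-finger parallel gripper is mounted at the origin on the work surface. World frame = base frame: x ahead of the robot, y to its left, z up, the work surface at z = 0. Lengths are in m, angles in rad, forces in N, time in s.
With the tool pointing down it reaches from about 0.3 to 0.825 m from the base axis. Payload 5.4 kg.
Tool frame: the origin (TCP) lies at the very end of the fingers, on their centre line; the grasp point (between the pads) lies 19 mm behind it; z points along the fingers, y is the line along which they close (so a half turn about z gives the same grasp; the last joint's range is limited). The gripper opens to 92 mm and grips with 3 to 60 N. Pads are 20 mm wide; open, the fingers measure 128 mm over their backs; the gripper's body (75 mm by 189 mm) begins 69 mm behind the grasp point.
Start: joints at [-1.445, 0.158, 1.597, -0, 1.386, -0.21], TCP at [0.189, -0.543, 0.215] pointing down, gripper open.
Joint ranges: [-2.91, 2.91], [-0.94, 2.29], [0.18, 2.7], [-1.29, 4.43], [0.17, 2.64], [-3, 3]. Speed limits (rad/s): [2.57, 2.57, 3.14, 3.14, 3.14, 3.14].

## Interface

Orientations are given as a rotation vector (axis times angle).
In Python, from workcell import bot gives the robot as it stands. Calls block until the motion is done:
- bot.goto(position, orientation): joint-space move of the TCP to a pose.
- bot.line_to(position, rot=None, max_speed=0.15): straight line of the TCP; rot=None keeps the orientation; max_speed is the mean speed in m/s.
- bot.set_joints(angles): joint-space move.
- bot.set_gripper(opening, newtons=None): opening from 0.0 (shut) to 1.0 (fully open); newtons is the grip in N (None keeps the last); returns when the fingers have stopped.
- bot.hold(seconds).
- bot.inverse_kinematics(position, orientation): joint angles nearest the present ones, or None.
- bot.read_camera(name): name is "scene" or "top" or "wrist"; returns a dict with "pixels" (400x640x3 uint8, blue, green, red), "fx", "fy", "cx", "cy" (pixels), "R" (3x3) and "t" (3): a world point X has camera coordinates R X + t. Camera axes: x right, y down, z forward; pixel columns grow to the right and rows downward; lengths in m; the calibration is good to about 2 mm. A picture is of the moment at which its call begins. There is no depth.
A pose or a line that the arm cannot do raises bot.MotionError and nothing moves.
- bot.job_done(): hands the job in; it is judged then, once.
Readings, each from a call of its own:
- bot.current_clock(): time.
- bot.current_joints(): joint angles.
- bot.current_joint_vel(): joint speeds.
- bot.current_effort(): joint torques, N m.
- bot.current_ee_pos(): TCP position.
- bot.current_tool_rot(): TCP orientation.
- bot.current_contact_force(): force on the tool from outside, world axes, zero at the start.
- bot.current_ft_torque(): the same for the moment, N m.
- bot.current_opening(): opening from 0.0 (shut) to 1.0 (fully open).
- bot.current_grip_force(): force on a finger pad.
Only numpy, scipy, OpenCV 4.12 (cv2) and the standard library are available. Lean on these libraries where they do the work, as an engineer would, in place of code of your own. Each camera call takes 0.05 s, during which the arm holds its last target. There are 200 camera calls.

## Working session

There is one attempt and no reset: what is moved stays moved. The work goes in short steps, each a Python script; the robot and the scene stay as the last script left them, time stands still between calls to the robot, and variables do not carry over. Pictures are saved under pics/ and viewed, at most 10 in all, crops included, and the job is handed in when it is done.

```bash
mkdir -p pics; python3 - <<'E'
from workcell import bot
import cv2,numpy as np
ims=[]
for n in ("scene","top"):
    c=bot.read_camera(n); cv2.imwrite(f"pics/{n}.png",c["pixels"]); np.savez(f"{n}.npz",**c)
    print(n,c["fx"],c["cx"],c["cy"],np.round(c["R"],3).tolist(),np.round(c["t"],3), "cam", np.round(-c["R"].T@c["t"],3))
E
```

```text
scene 403.1830206131581 313.8486155523083 192.8961686665668 [[0.224, 0.975, -0.009], [0.841, -0.198, -0.503], [-0.492, 0.105, -0.864]] [-0.181 -0.397  1.52 ] cam [ 1.122 -0.062  1.112]
top 476.2966843426219 311.1633558746819 198.52777767835371 [[0.026, -1.0, -0.003], [-0.995, -0.026, -0.098], [0.098, 0.005, -0.995]] [0.04  0.617 1.138] cam [0.501 0.05  1.193]
```

View pics/top.png

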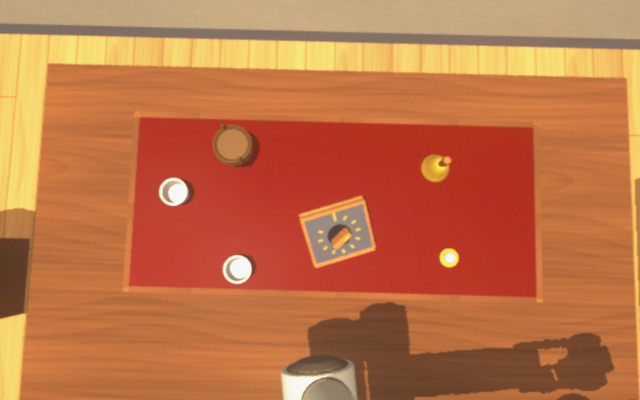

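View pics/scene.png

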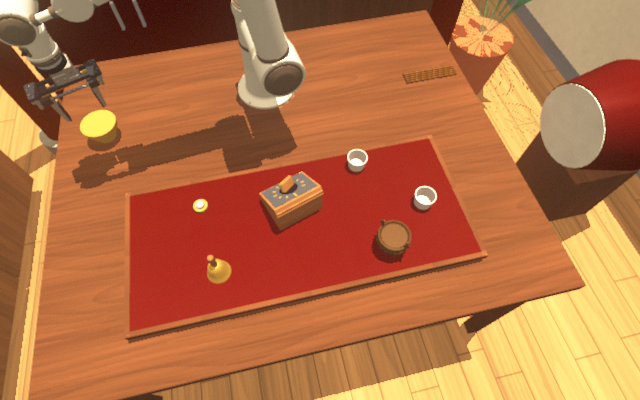

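The top view shows the desk face at about (338,235), with its off mark near (335,217) and the bar from (333,247) to (350,231). The button is at (449,258), with the front cup at (237,268). I'll compute positions by ray casting.

```bash
cat > h.py <<'E'
import numpy as np, cv2
from scipy.spatial.transform import Rotation as Ro
def ray(c,uv):
    d=c["R"].T@np.array([(uv[0]-c["cx"])/c["fx"],(uv[1]-c["cy"])/c["fy"],1.0]); return -c["R"].T@c["t"],d/np.linalg.norm(d)
def plane(c,uv,p0,n):
    o,d=ray(c,uv); return o+d*((np.asarray(p0)-o)@n)/(d@n)
def normal(yaw): return Ro.from_euler("z",yaw).apply([-np.sin(np.radians(32)),0,np.cos(np.radians(32))])
def frame(yaw):  # columns: up-slope, left along face, normal
    n=normal(yaw); l=np.array([-np.sin(yaw),np.cos(yaw),0]); return np.stack([np.cross(l,n),l,n],1)
def toolrot(yaw,a): # dial angle a: bar dir rotated clockwise; tool z into face, x along the bar
    F=frame(yaw); x=F[:,0]*np.cos(a)-F[:,1]*np.sin(a); z=-F[:,2]; return Ro.from_matrix(np.stack([x,np.cross(z,x),z],1)).as_rotvec()
def project(c,X):
    p=c["R"]@np.asarray(X)+c["t"]; return np.array([c["fx"]*p[0]/p[2]+c["cx"],c["fy"]*p[1]/p[2]+c["cy"]])
E
python3 - <<'E'
from h import *
from workcell import bot
c=dict(np.load("top.npz")); s=dict(np.load("scene.npz"))
h=cv2.cvtColor(c["pixels"],cv2.COLOR_BGR2HSV); roi=np.zeros(h.shape[:2],np.uint8); roi[190:275,290:385]=255
m=cv2.bitwise_and(cv2.inRange(h,(90,20,40),(130,160,200)),roi)
cnt=np.vstack(cv2.findContours(m,0,1)[0]); hull=cv2.convexHull(cnt); q=cv2.approxPolyDP(hull,6,True)[:,0]
print("quad",q.tolist(),m.sum()//255)
yaw=0.2
zup=np.array([0,0,1.])
ctr=q.mean(0)
p=plane(c,ctr,[0,0,.118],zup)
for _ in range(4):
    P=np.array([plane(c,u,p,normal(yaw)) for u in q]); p2=P.mean(0); 
    o=P[np.argsort(P[:,2])]; lo=o[:2][np.argsort(o[:2,1])]; hi=o[2:][np.argsort(o[2:,1])]
    d=(lo[1]-lo[0])+(hi[1]-hi[0]); yaw=np.arctan2(-d[0],d[1])
print("centre",p2,"yaw",yaw,"edges",np.linalg.norm(lo[1]-lo[0]),np.linalg.norm(hi[1]-hi[0]),np.linalg.norm(hi[0]-lo[0]))
print("button",plane(c,(449,258),[0,0,.062],zup),plane(s,(200,205),[0,0,.062],zup))
for n,u in (("censer",(233,146)),("cupf",(237,268)),("bell",(435,168))): print(n,plane(c,u,[0,0,.08],zup))
for a in (.5,1.05,3.14):
  for k in (0,np.pi):
    for hh in (.2,.06,.01): print(a,k,hh,np.round(bot.inverse_kinematics(p2+hh*normal(yaw),toolrot(yaw,a+k)) if bot.inverse_kinematics(p2+hh*normal(yaw),toolrot(yaw,a+k)) is not None else np.nan,2))
E
```

```text
Traceback (most recent call last):
ValueError: need at least one array to concatenate
```

```bash
cat > m.py <<'E'
from h import *
from workcell import bot
c=dict(np.load("top.npz")); s=dict(np.load("scene.npz"))
h=cv2.cvtColor(c["pixels"],cv2.COLOR_BGR2HSV); roi=np.zeros(h.shape[:2],np.uint8); roi[190:275,290:385]=255
print(h[225,320],h[245,360],h[230,365])
m=cv2.bitwise_and(cv2.inRange(h,(0,0,60),(180,110,220)),roi)
cnt=np.vstack(cv2.findContours(m,0,1)[0]); hull=cv2.convexHull(cnt); q=cv2.boxPoints(cv2.minAreaRect(hull))
print("quad",q.tolist(),m.sum()//255)
yaw=0.2
zup=np.array([0,0,1.])
p=plane(c,q.mean(0),[0,0,.118],zup)
for _ in range(4):
    P=np.array([plane(c,u,p,normal(yaw)) for u in q]); p2=P.mean(0); 
    o=P[np.argsort(P[:,2])]; lo=o[:2][np.argsort(o[:2,1])]; hi=o[2:][np.argsort(o[2:,1])]
    d=(lo[1]-lo[0])+(hi[1]-hi[0]); yaw=np.arctan2(-d[0],d[1])
print("centre",p2,"yaw",yaw,"edges",np.linalg.norm(lo[1]-lo[0]),np.linalg.norm(hi[1]-hi[0]),np.linalg.norm(hi[0]-lo[0]))
print("button",plane(c,(449,258),[0,0,.062],zup),plane(s,(200,205),[0,0,.062],zup))
for n,u in (("censer",(233,146)),("cupf",(237,268)),("bell",(435,168))): print(n,plane(c,u,[0,0,.08],zup))
for a in (.5,1.05,3.14):
  for k in (0,np.pi):
    for hh in (.2,.01):
      j=bot.inverse_kinematics(p2+hh*normal(yaw),toolrot(yaw,a+k)); print(a,k,hh,None if j is None else np.round(j,2))
E
python3 m.py
```

```text
[ 11  36 154] [ 10  39 152] [ 10  40 152]
quad [[303.6513671875, 221.50460815429688], [361.8165283203125, 204.0550537109375], [374.31195068359375, 245.7064208984375], [316.14678955078125, 263.1559753417969]] 2140
centre [ 0.52793777 -0.01014702  0.11727527] yaw 0.3161849932792031 edges 0.1402856845032651 0.13373092611225346 0.11491753678346325
button [ 0.47984897 -0.27297989  0.062     ] [ 0.48724433 -0.27294076  0.062     ]
censer [0.73109061 0.24413732 0.08      ]
cupf [0.44441849 0.22278994 0.08      ]
bell [ 0.69045224 -0.23533905  0.08      ]
0.5 0 0.2 [-0.79 -0.76  2.27  0.5   1.38  0.93]
0.5 0 0.01 [-0.51 -0.26  2.29  0.57  0.8   0.9 ]
0.5 3.141592653589793 0.2 [-0.79 -0.76  2.27  0.5   1.38 -2.21]
0.5 3.141592653589793 0.01 [-0.51 -0.26  2.29  0.57  0.8  -2.24]
1.05 0 0.2 [-0.79 -0.76  2.27  0.5   1.38  1.48]
1.05 0 0.01 [-0.51 -0.26  2.29  0.57  0.8   1.45]
1.05 3.141592653589793 0.2 [-0.79 -0.76  2.27  0.5   1.38 -1.66]
1.05 3.141592653589793 0.01 [-0.51 -0.26  2.29  0.57  0.8  -1.69]
3.14 0 0.2 [-0.79 -0.76  2.27  0.5   1.38 -2.71]
3.14 0 0.01 [-0.51 -0.26  2.29  0.57  0.8  -2.74]
3.14 3.141592653589793 0.2 [-0.79 -0.76  2.27  0.5   1.38  0.43]
3.14 3.141592653589793 0.01 [-0.51 -0.26  2.29  0.57  0.8   0.4 ]
```

```bash
python3 - <<'E'
from h import *
from workcell import bot
p=np.array([.528,-.010,.118]); yaw=.316
bot.goto(p+.14*normal(yaw),toolrot(yaw,.8+np.pi))
c=bot.read_camera("wrist"); np.savez("w.npz",**c); cv2.imwrite("pics/w1.png",c["pixels"])
print(bot.current_clock(),project(c,p),project(c,p+.044*frame(yaw)[:,0]),np.round(-c["R"].T@c["t"],3),bot.current_joints())
E
```

```text
2.2 [320.74215921 192.62394001] [349.762524  219.7510733] [ 0.307 -0.019  0.349] [-0.68503752 -0.63379956  2.30346412  0.50021652  1.19319748 -1.89240264]
```

View pics/w1.png

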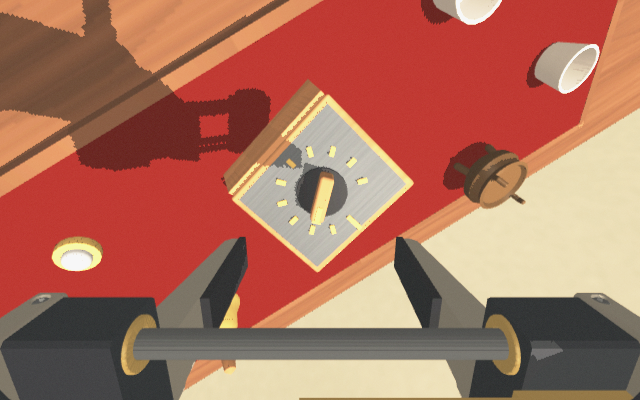

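The wrist view shows the disc centre at about (321,191), as projected (321,193). The off mark is at about (354,222) and the bar's pointer end at (318,226), next to the second mark clockwise. I'll check the centre and yaw from the marks and the bar's angle.

```bash
python3 - <<'E'
from h import *
c=dict(np.load("w.npz")); p=np.array([.528,-.010,.118]); yaw=.316
h=cv2.cvtColor(c["pixels"],cv2.COLOR_BGR2HSV); m=cv2.inRange(h,(12,70,110),(35,255,255))
roi=np.zeros_like(m); cv2.circle(roi,(321,192),53,255,-1); m&=roi
n,l,st,ce=cv2.connectedComponentsWithStats(m); F=frame(yaw); pts=[]
for i in range(1,n):
    a=st[i,4]
    if a<8: continue
    if a<150:
        q=(plane(c,ce[i],p+.002*F[:,2],F[:,2])-p)@F; ang=np.degrees(np.arctan2(-q[1],q[0]))%360
        print(a,np.round(ce[i]),np.round(q*1e3,1),"r",round(np.hypot(*q[:2])*1e3,1),"ang",round(ang,1)); pts.append(q[:2])
    else:
        r=cv2.minAreaRect(cv2.findContours((l==i).astype(np.uint8),0,1)[0][0]); b=cv2.boxPoints(r)
        Q=np.array([(plane(c,u,p+.034*F[:,2],F[:,2])-p)@F for u in b])*1e3; print("bar",a,r,np.round(Q[:,:2],1).tolist(),Q.mean(0))
P=np.array(pts); A=np.c_[2*P,np.ones(len(P))]; s=np.linalg.lstsq(A,(P**2).sum(1),rcond=None)[0]
print("centre mm",s[:2]*1e3,"r",np.sqrt(s[2]+s[0]**2+s[1]**2)*1e3)
E
```

```text
63 [309. 152.] [-38.4  23.4   2. ] r 45.0 ang 211.3
60 [332. 151.] [-22.5  39.5   2. ] r 45.5 ang 240.3
63 [351. 162.] [-0.5 45.2  2. ] r 45.2 ang 269.3
59 [291. 163.] [-44.1   1.4   2. ] r 44.1 ang 181.8
bar 789 ((321.5813903808594, 198.021240234375), (15.692229270935059, 53.17688751220703), 14.620874404907227) [[4.5, -23.6], [-21.3, 21.9], [-8.6, 29.0], [18.0, -16.3]] [-1.83093751  2.76543027 34.        ]
58 [362. 181.] [21.4 39.5  2. ] r 44.9 ang 298.4
58 [281. 182.] [-38.4 -20.4   2. ] r 43.5 ang 152.0
59 [282. 203.] [-22.3 -36.5   2. ] r 42.8 ang 121.4
55 [294. 220.] [ -0.3 -42.1   2. ] r 42.1 ang 90.4
109 [353. 223.] [48.9  0.6  2. ] r 48.9 ang 359.3
48 [312. 229.] [ 21.5 -36.4   2. ] r 42.3 ang 59.5
52 [332. 229.] [ 37.6 -20.4   2. ] r 42.7 ang 28.5
centre mm [0.85922613 1.68040153] r 44.440784274053506
```

Marks confirm yaw and radius (44 mm); the centre shifts about 1.5 mm left. The dial rests at click 2, 60°. I'll grasp there and turn to 180°.

```bash
python3 - <<'E'
from h import *
from workcell import bot
yaw=.316; F=frame(yaw); p=np.array([.528,-.010,.118])+F@[-.0004,.0015,0]; n=F[:,2]
a0=np.radians(60)
f=lambda: (round(bot.current_clock(),2),np.round(bot.current_contact_force(),1),round(bot.current_opening(),3),round(bot.current_grip_force(),1),np.round(bot.current_ft_torque(),2))
bot.goto(p+.08*n,toolrot(yaw,a0+np.pi))
bot.line_to(p+.010*n,max_speed=.04); print("down",f())
bot.set_gripper(0.0,18); print("grip",f())
for d in range(70,181,10):
    bot.goto(p+.010*n,toolrot(yaw,np.radians(d)+np.pi)); print(d,f())
    if np.linalg.norm(bot.current_contact_force())>40: print("STOP"); break
print(np.degrees(np.linalg.norm((Ro.from_rotvec(toolrot(yaw,2*np.pi)).inv()*Ro.from_rotvec(bot.current_tool_rot())).as_rotvec())),1e3*(bot.current_ee_pos()-p)@F)
E
```

```text
down (4.45, array([1.3, 0.7, 0.1]), 1.001, 0.0, array([-0.11,  0.14, -0.  ]))
grip (5.61, array([ 1.2,  1.2, -0.5]), 0.151, 18.0, array([ 0.04, -0.01,  0.09]))
70 (5.9, array([-0.4,  3.1,  0.8]), 0.164, 18.9, array([0.13, 0.01, 0.68]))
80 (6.19, array([2.2, 3.2, 1.4]), 0.15, 18.0, array([ 0.5 , -0.13,  0.23]))
90 (6.48, array([3.1, 4.5, 0.5]), 0.152, 18.0, array([ 0.54, -0.36,  0.38]))
100 (6.78, array([3.4, 4.9, 0.1]), 0.163, 19.0, array([ 0.35, -0.5 ,  0.69]))
110 (7.07, array([3.2, 3.6, 0.8]), 0.196, 21.6, array([ 0.15, -0.49,  0.76]))
120 (7.36, array([2.3, 1.7, 0.9]), 0.154, 18.0, array([ 0.2 , -0.38,  0.03]))
130 (7.65, array([2.5, 0.9, 1.2]), 0.163, 19.2, array([-0.17, -0.51,  0.47]))
140 (7.94, array([4. , 1.2, 1.8]), 0.195, 22.4, array([-0.21, -0.69,  0.57]))
150 (8.23, array([3.7, 0.8, 2.8]), 0.228, 27.6, array([-0.41, -0.74,  0.77]))
160 (8.53, array([ 4. , -1.2,  1.7]), 0.18, 16.4, array([-0.45, -0.54, -0.17]))
170 (8.82, array([ 4.8, -2.5,  1.4]), 0.197, 22.4, array([-0.78, -0.74,  0.23]))
180 (9.11, array([ 6.6, -0.3,  1.8]), 0.231, 28.0, array([-0.75, -0.95,  0.55]))
0.43857273433754645 [ 0.56351092 -0.46435036 10.22408172]
```

The jaws have opened to 21 mm, so the bar is lagging behind the tool. A firmer squeeze should align it with the pads at 180°.

```bash
python3 - <<'E'
from h import *
from workcell import bot
yaw=.316; F=frame(yaw); p=np.array([.528,-.010,.118])+F@[-.0004,.0015,0]; n=F[:,2]
bot.set_gripper(0.0,45); bot.hold(.5); print(bot.current_clock(),bot.current_opening(),bot.current_contact_force(),bot.current_ft_torque())
np.set_printoptions(precision=2,suppress=True)
if bot.current_opening()<.17:
    bot.set_gripper(1.0); bot.line_to(p+.14*n,max_speed=.1)
    c=bot.read_camera("wrist"); np.savez("w2.npz",**c); cv2.imwrite("pics/w2.png",c["pixels"])
    print(bot.current_clock(),project(c,p),project(c,p+.05*F[:,0]))
E
```

```text
9.825 0.21238645812782134 [ 9.09745116 -0.80374522 -2.2296141 ] [-0.59889759 -1.05336149  0.7244828 ]
```

```bash
python3 - <<'E'
from h import *
from workcell import bot
np.set_printoptions(precision=2,suppress=True)
yaw=.316; F=frame(yaw); p=np.array([.528,-.010,.118])+F@[-.0004,.0015,0]; n=F[:,2]
bot.set_gripper(0.0,55)
for d in (182,184,186,188):
    if bot.current_opening()<.175: break
    bot.goto(p+.010*n,toolrot(yaw,np.radians(d)+np.pi)); bot.hold(.2); print(d,bot.current_opening(),bot.current_contact_force(),bot.current_ft_torque())
bot.goto(p+.010*n,toolrot(yaw,2*np.pi)); bot.hold(.2); print(bot.current_opening(),bot.current_ft_torque())
bot.set_gripper(1.0); bot.line_to(p+.14*n,max_speed=.1)
c=bot.read_camera("wrist"); np.savez("w2.npz",**c); cv2.imwrite("pics/w2.png",c["pixels"])
print(bot.current_clock(),project(c,p),project(c,p+.05*F[:,0]),bot.current_contact_force())
E
```

```text
0.14287575079282278 [-0.81 -0.18 -0.54]
13.2 [321.31 192.22] [321.29 144.3 ] [-0.04 -0.92 -0.29]
```

View pics/w2.png

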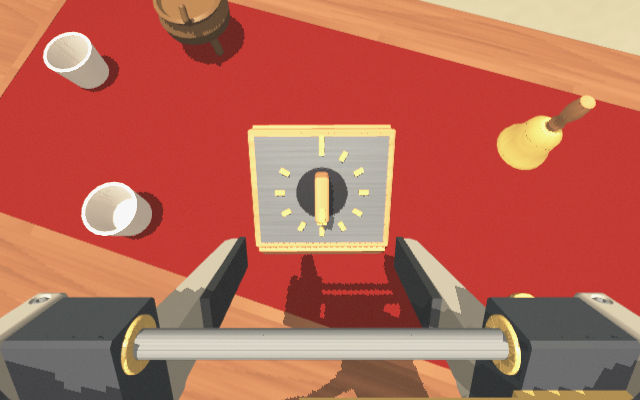

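The bar is now vertical with its pointer end at (321,225), straight down the slope (the off mark at (321,145) is opposite), and the gripper is clear. Next I'll go above the button and look.

```bash
python3 - <<'E'
from h import *
from workcell import bot
np.set_printoptions(precision=3,suppress=True)
t=dict(np.load("top.npz")); s=dict(np.load("scene.npz"))
bot.set_gripper(0.0,20)
R=Ro.from_euler("xz",[np.pi,-.5]).as_rotvec(); b=np.array([.483,-.273,.062])
bot.goto(b+[0,0,.14],R)
c=bot.read_camera("wrist"); cv2.imwrite("pics/w3.png",c["pixels"]); np.savez("w3.npz",**c)
print(bot.current_clock(),project(c,b))
for nm,cc,u in (("w",c,project(c,b)),("top",t,(449,258)),("scene",s,(200,205))):
    h=cv2.cvtColor(cc["pixels"],cv2.COLOR_BGR2HSV); roi=np.zeros(h.shape[:2],np.uint8); cv2.circle(roi,tuple(int(v) for v in u),60 if nm=="w" else 15,255,-1)
    red=cv2.inRange(h,(14,0,120),(40,255,255))|cv2.inRange(h,(0,0,150),(180,60,255)); m=red&roi
    M=cv2.moments(m,True); ct=(M["m10"]/M["m00"],M["m01"]/M["m00"]); print(nm,M["m00"],ct,plane(cc,ct,[0,0,.055],np.array([0,0,1.])))
E
```

```text
15.5583 [321.862 192.271]
w 1540.0 (323.2331168831169, 199.61103896103896) [ 0.473 -0.269  0.055]
top 307.0 (448.5504885993485, 257.371335504886) [ 0.481 -0.274  0.055]
scene 169.0 (200.03550295857988, 205.28402366863907) [ 0.484 -0.274  0.055]
```

View pics/w3.png

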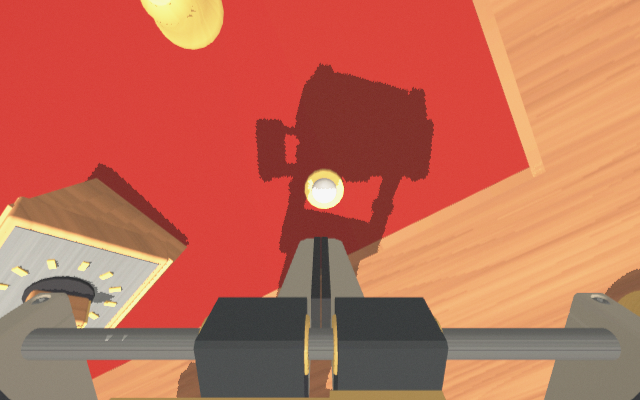

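The wrist view shows the dome at about (323,190), as projected (322,192), with nothing near the fingers. I'll press in small steps under force watch.

```bash
python3 - <<'E'
from h import *
from workcell import bot
b=np.array([.483,-.274,0])
bot.line_to(b+[0,0,.070],max_speed=.08); bot.hold(.2); f0=bot.current_contact_force()
z=.066
while z>.050:
    bot.line_to(b+[0,0,z],max_speed=.02); bot.hold(.05); f=bot.current_contact_force()-f0; print(round(z,4),np.round(f,2),round(bot.current_ee_pos()[2],4))
    if np.linalg.norm(f)>8: break
    z-=.001
bot.hold(.1); bot.line_to(b+[0,0,.2],max_speed=.1)
t=bot.read_camera("top"); cv2.imwrite("pics/t2.png",cv2.resize(t["pixels"][100:310,120:550],None,fx=1.8,fy=1.8))
print(bot.current_clock(),bot.current_contact_force())
E
```

```text
0.066 [-0.99 -0.78  0.28] 0.0659
0.065 [-0.43 -0.09 -0.17] 0.065
0.064 [-0.07  0.01  0.57] 0.0639
0.063 [-0.83 -0.75  0.11] 0.063
0.062 [-1.04 -0.97  1.25] 0.0622
0.061 [-0.41 -0.74  2.52] 0.0611
0.06 [-0.56 -1.24  3.36] 0.0602
0.059 [ 0.09 -0.76  3.15] 0.0592
0.058 [-0.23 -1.04  3.23] 0.0582
0.057 [-0.18 -0.97  4.05] 0.0571
0.056 [-0.01 -1.03  5.37] 0.0561
0.055 [-1.94  0.73 10.48] 0.056
23.0083 [ 0.30873466 -0.80598082  0.42325804]
```

View pics/t2.png

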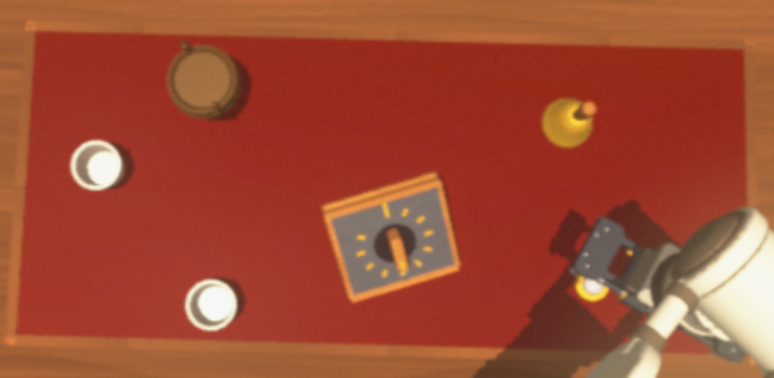

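The button bottomed out at 6 mm of travel and 10 N, then came back up. The top view shows the dial pointer at (403,272), straight down the slope, and the censer, bell and cups all unmoved.

```bash
python3 -c "
from workcell import bot
print(bot.job_done())"
```

```text
the job is handed in; nothing more can be done
None
```

I handed the job in: the dial was let go at six clicks, the button was then pressed fully down and released, and in the last picture the censer, bell and cups stood unmoved; no verdict came back.

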